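# Lock the sealed rotor in the sample centrifuge and close its lid

### The arm

A 6-joint arm with a two-finger parallel gripper is mounted at the origin on a cart in front of the work surface, level with it; the furniture and walls round the work are solid. World frame = base frame: x ahead of the robot, y to its left, z up, the work surface at z = 0. Lengths are in m, angles in rad, forces in N, time in s.
With the tool pointing down it reaches from about 0.225 to 0.875 m from the base axis. Payload 3.4 kg.
Tool frame: the origin (TCP) lies at the very end of the fingers, on their centre line; the grasp point (between the pads) lies 19 mm behind it; x points along the fingers, y is the direction in which the jaws open and shut, and the axes are right-handed (so a half turn about x gives the same grasp; the last joint's range is limited). The gripper opens to 85 mm and grips with 20 to 120 N. Pads are 22 mm wide; open, the fingers measure 114 mm over their backs; the gripper's body (76 mm by 85 mm) begins 54 mm behind the grasp point. The pads swing forward as they close: fully open they stand 13 mm farther back than shut.
Start: joints at [-1.419, 0.276, 1.505, -0, 1.361, -0.121], TCP at [0.155, -0.554, 0.231] pointing down, gripper open.
Joint ranges: [-2.89, 2.89], [-0.75, 2.08], [0.22, 2.7], [-1.18, 4.32], [0.11, 2.71], [-2.7, 2.7]. Speed limits (rad/s): [2.57, 2.57, 3.14, 3.14, 3.14, 3.14].

### API

Orientations are given as a unit quaternion [w, x, y, z].
In Python, from rig import manip gives the robot as it stands. The module is installed in compiled form; this text tells all that it offers.
- The arm moves only by the tool play_rows, never from a script. Its argument "plan" is a list that holds one entry, the list of rows, each a list of 5 numbers: the closure, from 0 (fully open) to 1 (shut), then the shift along the tool's x, y, z in m, then the turn about the tool's x in degrees. A call has 1 to 12 rows; each row is the pose to reach, as a shift and turn from the pose measured when the call began, along the tool's axes at that moment; what a row does not reach only later rows make up. A row lasts 1/10 s, in which the tool goes at most 50 mm and 8.59 degrees, less where a joint would pass 70% of its speed; a pose out of reach is approached as far as the arm can. A call with a gripper value outside its range is refused whole. The fingers move at their own pace and stop on an object; "grip_force" is the grip in N (left out, the last holds). Time passes only in rows, so rows that repeat a pose let the fingers close. It gives the time, the measured TCP pose, the force and the opening at its end, in the units of the state.
- manip.get_state(): the state, without advancing time (a new reading comes with each control period).
- manip.get_image(name): name is "side" or "top"; returns (picture, depth): 384x512x3 uint8, red, green, blue; 384x512 float32, m along the optical axis (not along the pixel's ray), 0 where there is no reading.
- manip.camera_params(name): a dict with "intrinsics" (3x3 intrinsics, pixels), "dist_coeffs" ([k1, k2, p1, p2, k3] as OpenCV has them; the pictures are not rectified), "R" (3x3) and "t" (3): a world point X has camera coordinates R X + t. Camera axes: x right, y down, z forward; pixel columns grow to the right and rows downward; lengths in m; the calibration is good to about 2 mm. A picture is of the moment at which its call begins. camera_params takes no time and is no camera call.
- manip.sign_off(): hands the job in, once; it reports no verdict.
The state is a dict: "clock": time; "qpos": joint angles; "qd": joint speeds; "effort": joint torques, N m; "position": TCP position; "ee_rot": TCP orientation; "contact_force": force on the tool from outside, world axes, zero at the start; "moment": the same for the moment, N m; "width": finger opening in m.
Only numpy, scipy, OpenCV 4.12 (cv2) and the standard library are available. Lean on these libraries where they do the work, as an engineer would, in place of code of your own. Each camera call takes 0.05 s, during which the arm holds its last target.

### The job

The sealed rotor with the blood tubes stands on the centrifuge's drive but is not locked down yet: screw the small inner knob clockwise until it is firmly finger-tight, without turning the larger ring knob round it, which keeps the rotor lid sealed. Then close the centrifuge's hinged lid fully and gently, and leave the tape roll and the gauze pack where they lie.

Things in the scene. Friction and masses are not known exactly. Their poses are not given: they have to be found in the camera images.
- centrifuge: White bench centrifuge, 262 x 256 mm, deck 115 mm high, fixed. Origin on the rotor axis at worktop level; x points away from its sloped front panel, y to its left, z up. Its round chamber, 192 mm wide, holds a disc rotor 10 mm below the deck. On the axis stand two concentric knobs: the ring knob below and outside, the tie-down knob above and inside. The lid stands open along the left edge.
- tie_knob: The inner knob (tie-down): grey, fluted, round, 34 mm across. Origin on the axis, 117 mm up; x axis along the white tick on top. Clockwise from above tightens; its height hardly changes. It runs easily (0.045 N m of friction) for 0.3 to 2.6 rad, different each time, then lands on an elastic shoulder hidden inside the ring knob and stiffens, about 0.8 N m per rad. It stays tight when let go.
- tie_knob_grip (a point): Middle of the inner knob's upright gripping band, on the axis: the band reaches from 12 mm above to 13 mm below it; the ring knob's top is 17 mm below it. Finger-tight is a turning moment of 0.16 to 0.25 N m still felt while the hand holds still; from 0.35 N m on it drags the ring knob round with it.
- lid_ring: The outer knob (ring of the rotor lid): black, eight lobes, 72 mm across, its top 120 mm above the worktop, turning about the same vertical axis. Origin on the axis at its underside. Held only by friction (0.38 N m); it must not be turned.
- ring_mark (a point): White index mark on the top of the ring knob, 30 mm from the axis.
- chamber_lid (a joint): Angle of the chamber lid, rad: 0 closed on the deck, 1.57 upright, starts open at 1.8 to 1.92 (leaning back to the left). A stiff hinge: it stays where it is left and needs about 0.4 to 0.8 N m to move.
- lid_hinge (a point): Point on the lid's hinge axis, in the middle of its length; the axis runs along the centrifuge's x, 126 mm to the left of the rotor axis and 119 mm above the worktop.
- lid_edge (a point): Middle of the lid's free edge, at its outer face (on top when closed). The lid is a shallow white tray with a smoked window, 226 mm along the hinge, 232 mm from hinge to free edge, 40 mm deep. Closed, this point lies 232 mm to the right of the hinge axis and 40 mm above it; at the start it is about 0.33 m above the worktop.
- tape_roll: Roll of white tape, 50 mm across and 26 mm high, lying to the right of the centrifuge. Origin at the centre of its underside.
- gauze_pack: Flat white gauze packet, 59 x 83 x 12 mm, lying to the left of the centrifuge. Origin at the centre of its underside.

How it is judged:
On the way, in this order (a step that is already met when the one before it is completed fails the run):
1. the inner knob is screwed down tight: it bears on its shoulder with more than 8 N (0.1 N m), with the lid still open (contact force between tie_knob and lid_ring above 8 N and value of joint chamber_lid above 1 rad), for 0.2 s.
2. the chamber lid is closed (value of joint chamber_lid below 0.04 rad), for 0.2 s.
At the end, for the whole second after the job is handed in: The inner knob, once tightened to 0.1 N m or more, still bears on its shoulder (more than 1.5 N), the ring knob stands within 3 mm at its mark (0.1 rad) of where it stood, the chamber lid is closed to within 0.04 rad, and the tape roll and gauze pack are within 20 mm of where they lay (contact force between tie_knob and lid_ring above 1.5 N and value of joint chamber_lid below 0.04 rad and distance of ring_mark from where it was at the start of the episode below 0.003 m and distance of each of tape_roll, gauze_pack from where it was at the start of the episode below 0.02 m); the robot touches nothing.
It fails at once if the ring knob is turned (its mark moves 3 mm, 0.1 rad) (distance of ring_mark from where it was at the start of the episode above 0.003 m).
It fails at once if the lid is slammed (it closes faster than 3 rad/s) (velocity of joint chamber_lid below -3 rad/s).
It fails at once if the tape roll or the gauze pack is knocked away (distance of any of tape_roll, gauze_pack from where it was at the start of the episode above 0.02 m).
It also fails if it takes over 72 s, if anything falls off the work surface, if the arm or the gripper's body presses on something with over 40 N, if the wrist force passes 120 N, or if a joint passes its speed limit or range.

## Working session

There is one attempt and no reset: what is moved stays moved. The work goes in short steps, Python scripts to look and compute and a tool call to move; the robot and the scene stay as the last step left them, time stands still between calls to the robot, and variables do not carry over. Pictures are saved under pics/ and viewed, and the job is handed in when it is done.

Besides the shell and the picture viewer there is one more tool, called after "Emit:" as name([rows], argument=value, ...), one row to a line, values as JSON. play_rows: Moves the arm, as the interface text tells. Its arguments: {"type":"object","properties":{"plan":{"type":"array","items":{"type":"array","items":{"type":"array","items":{"type":"number"}}}},"grip_force":{"type":"number"}},"required":["plan"]}

```bash
mkdir -p pics; python3 - <<'E'
from rig import manip
import cv2,numpy as np
print(manip.get_state())
for n in("side","top"):
    im,d=manip.get_image(n); cv2.imwrite(f"pics/{n}0.png",im[:,:,::-1]); np.savez(f"{n}0.npz",im=im,d=d)
    print(n,manip.camera_params(n))
E
```

```text
{'clock': 0.0, 'qpos': array([-1.41896952e+00,  2.76600629e-01,  1.50616105e+00,  5.59311373e-06,
        1.36069264e+00, -1.21013816e-01]), 'qd': array([ 0.00025726,  0.0011423 ,  0.00024078, -0.00033565, -0.00053702,
       -0.00079629]), 'effort': array([ 5.95651491e-04, -4.16771257e+01, -2.45805413e+01,  4.52854522e-06,
        1.08592690e-02,  9.29051993e-06]), 'position': array([ 0.15485104, -0.55319621,  0.23042538]), 'ee_rot': array([-0.0955062 , -0.70052872, -0.0968225 ,  0.70054513]), 'contact_force': array([-1.2898963 ,  0.10887177,  0.21064459]), 'moment': array([-0.02226894, -0.01034169, -0.00270973]), 'width': 0.08543340440484753}
side {'intrinsics': array([[390.67041967,   0.        , 259.52405794],
       [  0.        , 390.67041967, 186.34062612],
       [  0.        ,   0.        ,   1.        ]]), 'dist_coeffs': array([-0.0338024,  0.       ,  0.       ,  0.       ,  0.       ]), 'R': array([[-0.26604312, -0.96367107, -0.02364571],
       [-0.49489387,  0.15759463, -0.85454315],
       [ 0.82722495, -0.21564321, -0.51884187]]), 't': array([0.08672625, 0.35115724, 0.69196562])}
top {'intrinsics': array([[395.43106515,   0.        , 258.95218277],
       [  0.        , 395.43106515, 187.59950475],
       [  0.        ,   0.        ,   1.        ]]), 'dist_coeffs': array([-0.02205059,  0.        ,  0.        ,  0.        ,  0.        ]), 'R': array([[-0.00677016, -0.99996744, -0.0043912 ],
       [-0.99183943,  0.00727408, -0.12728565],
       [ 0.12731344,  0.00349362, -0.99185638]]), 't': array([-0.03424625,  0.49936296,  1.1463384 ])}
```

View pics/side0.png

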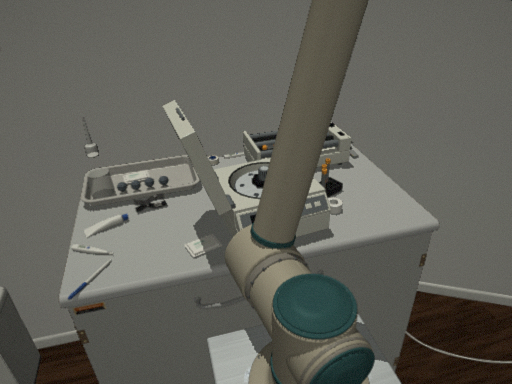

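View pics/top0.png

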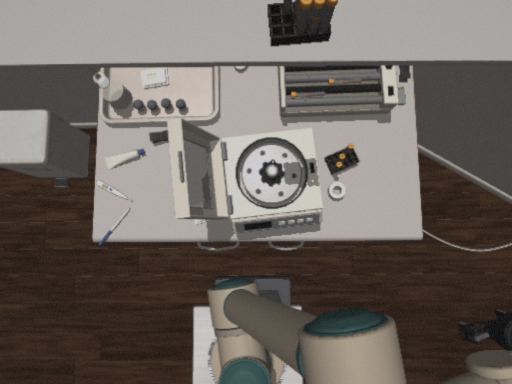

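```bash
cat > h.py <<'E'
import numpy as np,cv2
from rig import manip
from scipy.spatial.transform import Rotation as Ro
def world(n,d):
    c=manip.camera_params(n);K,D=c["intrinsics"],c["dist_coeffs"]
    h,w=d.shape;u,v=np.meshgrid(np.arange(w),np.arange(h))
    p=cv2.undistortPoints(np.stack([u,v],-1).reshape(-1,1,2).astype(np.float64),K,D).reshape(h,w,2)
    X=np.dstack([p*d[...,None],d])
    return (X-c["t"])@c["R"]
def proj(n,P):
    c=manip.camera_params(n);rv=cv2.Rodrigues(c["R"])[0]
    return cv2.projectPoints(np.array(P,float).reshape(-1,1,3),rv,c["t"],c["intrinsics"],c["dist_coeffs"])[0].reshape(-1,2)
def snap(n,name,box=None,s=1):
    im,d=manip.get_image(n);np.savez(name+".npz",im=im,d=d)
    if box: x0,y0,x1,y1=box;im=im[y0:y1,x0:x1]
    cv2.imwrite(f"pics/{name}.png",cv2.resize(im,None,fx=s,fy=s,interpolation=cv2.INTER_CUBIC)[:,:,::-1])
    return d
def tool(q): return Ro.from_quat(np.r_[q[1:],q[0]]).as_matrix()
E
python3 - <<'E'
from h import *
z=np.load("top0.npz");im,d=z["im"],z["d"];W=world("top",d)
print(np.round(tool(manip.get_state()["ee_rot"]),3))
crop=im[110:250,160:360];cv2.imwrite("pics/topc.png",cv2.resize(crop,None,fx=4,fy=4,interpolation=cv2.INTER_CUBIC)[:,:,::-1])
for p in [(272,172),(273,170),(238,143),(315,138),(318,205),(232,215),(180,120),(180,215),(215,140),(250,172),(337,190),(30,350)[::-1],(300,20),(330,88)]:
    print(p,np.round(W[p[1],p[0]],3))
# knob top
m=(W[...,2]>.123)&(W[...,2]<.14)&(abs(W[...,0]-W[172,272,0])<.06)&(abs(W[...,1]-W[172,272,1])<.06)
print(m.sum(),W[m].min(0),W[m].max(0),W[m].mean(0),np.median(W[m],0))
m=(W[...,2]>.114)&(W[...,2]<.122)&(abs(W[...,0]-W[172,272,0])<.05)&(abs(W[...,1]-W[172,272,1])<.05)
print(m.sum(),W[m].min(0),W[m].max(0))
m=d>0
for x in np.arange(.3,1.1,.1):
  k=m&(abs(W[...,0]-x)<.02)&(W[...,2]>.3);print(x,k.sum(), W[k].min(0) if k.any() else '',W[k].max(0) if k.any() else '')
E
```

```text
[[-0.     0.269 -0.963]
 [ 0.002 -0.963 -0.269]
 [-1.    -0.002 -0.   ]]
(272, 172) [ 0.526 -0.074  0.149]
(273, 170) [ 0.531 -0.076  0.153]
(238, 143) [0.616 0.02  0.112]
(315, 138) [ 0.658 -0.213 -0.001]
(318, 205) [ 0.439 -0.2    0.116]
(232, 215) [0.413 0.036 0.117]
(180, 120) [0.615 0.138 0.338]
(180, 215) [0.401 0.135 0.335]
(215, 140) [0.622 0.084 0.123]
(250, 172) [ 0.534 -0.013  0.105]
(337, 190) [ 0.494 -0.276  0.003]
(350, 30) [ 0.669 -0.183  0.624]
(300, 20) [ 0.651 -0.099  0.685]
(330, 88) [ 0.781 -0.246  0.099]
43 [ 0.499944   -0.10201502  0.12302094] [ 0.56410731 -0.04391003  0.13443821] [ 0.52664488 -0.06590098  0.12532242] [ 0.51941136 -0.06307617  0.12380662]
237 [ 0.49559473 -0.10512059  0.11405941] [ 0.56515148 -0.03575607  0.12197884]
0.3 0  
0.4 192 [0.39459934 0.10233005 0.30126738] [0.41907524 0.14757608 0.34245205]
0.5 263 [0.48015313 0.12017628 0.32646424] [0.51994646 0.15824941 0.34749674]
0.6000000000000001 2715 [ 0.58007308 -0.43941775  0.30051397] [0.61999889 0.37059314 0.62635951]
0.7000000000000002 10912 [ 0.68000059 -0.44177475  0.62037888] [0.71999994 0.37100261 0.68129131]
0.8000000000000003 0  
0.9000000000000001 0  
1.0000000000000002 0
```

View pics/topc.png

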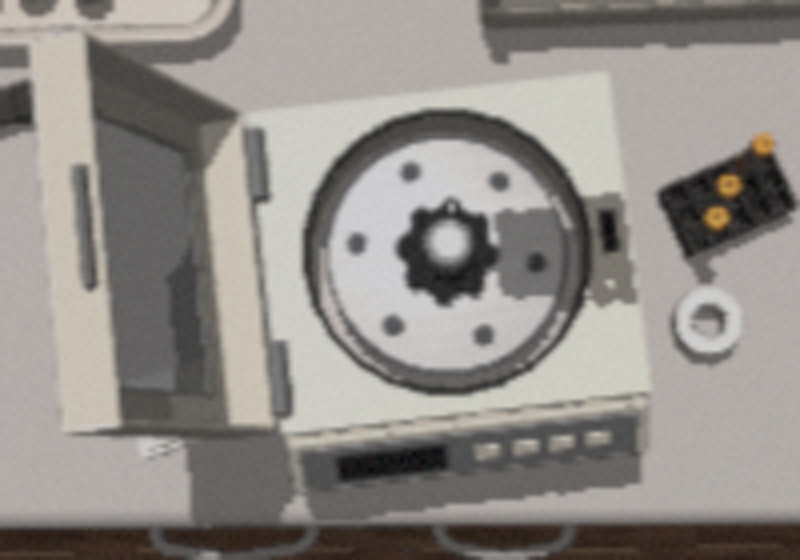

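```bash
python3 - <<'E'
from h import *
z=np.load("top0.npz");d=z["d"];W=world("top",d)
near=(abs(W[...,0]-.526)<.06)&(abs(W[...,1]+.074)<.06)&(d>0)
def show(lo,hi):
    m=near&(W[...,2]>lo)&(W[...,2]<hi);P=W[m]
    c,r=cv2.minEnclosingCircle(P[:,:2].astype(np.float32));print(lo,hi,m.sum(),P.mean(0).round(4),np.median(P[:,2]),c,r)
show(.14,.16);show(.145,.16);show(.112,.13)
# deck hole: points of deck, fit rect & circle
D=(W[...,2]>.108)&(W[...,2]<.122)&(W[...,0]>.35)&(W[...,0]<.7)&(W[...,1]>-.25)&(W[...,1]<.1)&~near&(d>0)
n,l,s,_=cv2.connectedComponentsWithStats(D.astype(np.uint8)*255);k=1+np.argmax(s[1:,4]);D=l==k
print(cv2.minAreaRect(W[D][:,:2].astype(np.float32)),np.median(W[D][:,2]))
# rotor disc z ~.105
R=(W[...,2]>.098)&(W[...,2]<.108)&(np.hypot(W[...,0]-.526,W[...,1]+.074)<.1)
print(R.sum());P=W[R][:,:2].astype(np.float32);print(cv2.minEnclosingCircle(P),cv2.fitEllipse(cv2.convexHull(P)))
# hole inner edge by rays on deck
c=np.array([.527,-.073]);Q=W[D][:,:2]-c;a=np.degrees(np.arctan2(Q[:,1],Q[:,0]));r=np.hypot(*Q.T)
B=[]
for t in range(-180,180,6):
    k=(a>=t)&(a<t+6)
    if k.sum()>5:
        j=np.argmin(r[k]); 
        if r[k][j]<.105:B.append(Q[k][j]+c)
B=np.array(B,np.float32);print(len(B),cv2.fitEllipse(B))
# lid top
L=(W[...,2]>.325)&(W[...,2]<.36)&(W[...,0]<.65)&(W[...,1]<.2)&(W[...,1]>.05)
P=W[L];print(L.sum(),P.min(0),P.max(0),cv2.minAreaRect(P[:,:2].astype(np.float32)))
S=(W[...,2]>.58)&(W[...,2]<.7)
print("shelf front",W[S].min(0),W[S].max(0))
# tape, gauze
G=(W[...,2]>.018)&(W[...,2]<.035)&(abs(W[...,0]-.494)<.05)&(abs(W[...,1]+.276)<.05)
print("tape",G.sum(),W[G].mean(0))
z=np.load("side0.npz");d2=z["d"];V=world("side",d2)
for p in [(195,247),(203,243),(335,205),(262,172),(175,105),(230,208)]:print(p,V[p[1],p[0]].round(3))
# hand
for p in [(505,325),(480,330),(350,340),(240,300)]:print(p,W[p[1],p[0]].round(3))
E
```

```text
0.14 0.16 124 [ 0.5307 -0.0713  0.1496] 0.1498921841485685 (0.5317071676254272, -0.07130444794893265) 0.017160100862383842
0.145 0.16 119 [ 0.5311 -0.0715  0.1499] 0.1500103452721103 (0.5317071676254272, -0.07130444794893265) 0.017160100862383842
0.112 0.13 321 [ 0.5292 -0.0714  0.1204] 0.1204110548249267 (0.5312252640724182, -0.07163963466882706) 0.03609728440642357
((0.5226961374282837, -0.07254122197628021), (0.24739626049995422, 0.25638073682785034), 6.241844654083252) 0.11553917396234688
2197
((0.5322850942611694, -0.07163120806217194), 0.09650564193725586) ((0.5332580208778381, -0.07337668538093567), (0.16965487599372864, 0.19241230189800262), 9.628271102905273)
60 ((0.5311512351036072, -0.07135727256536484), (0.19194595515727997, 0.19225242733955383), 59.416160583496094)
1485 [0.39459934 0.10942929 0.32526905] [0.62187162 0.1696513  0.34802612] ((0.5081723928451538, 0.13931655883789062), (0.22598296403884888, 0.03825512155890465), 5.906017303466797)
shelf front [ 0.15815474 -0.44177475  0.58002336] [0.72906909 0.37235613 0.69996246]
tape 179 [ 0.4913531  -0.26903015  0.02590933]
(195, 247) [0.42  0.146 0.012]
(203, 243) [0.429 0.124 0.013]
(335, 205) [ 0.472 -0.267  0.025]
(262, 172) [ 0.517 -0.063  0.145]
(175, 105) [0.58  0.139 0.337]
(230, 208) [0.403 0.05  0.125]
(505, 325) [ 0.175 -0.523  0.398]
(480, 330) [ 0.145 -0.521  0.307]
(350, 340) [ 0.249 -0.129  0.797]
(240, 300) [0.217 0.004 0.325]
```

Emit:
play_rows([
  [[0, -0.03, 0, -0.02, 0], [0, -0.03, -0.05, -0.07, 0], [0, -0.03, -0.08, -0.11, 0], [0, -0.03, -0.11, -0.15, 0], [0, -0.03, -0.14, -0.19, 0], [0, -0.03, -0.17, -0.23, 0], [0, -0.03, -0.2, -0.27, 0], [0, -0.03, -0.23, -0.31, 0], [0, -0.03, -0.26, -0.35, 0], [0, -0.03, -0.29, -0.39, 0], [0, -0.03, -0.32, -0.43, 0], [0, -0.03, -0.34, -0.45, 0]],
])

```text
clock: 1.3
position: [0.4977, -0.1028, 0.2609]
ee_rot: [0.096, 0.701, 0.097, -0.701]
contact_force: [-0.2, -0.5, -0.1]
width: 0.0852
```

```bash
python3 - <<'E'
from h import *
s=manip.get_state();T=tool(s["ee_rot"]);print(s,T.round(3))
snap("top","top1");snap("side","side1")
print("shift",(T.T@(np.array([.5313,-.0714,.20])-s["position"])).round(4))
E
```

```text
{'clock': 1.3, 'qpos': array([-3.41605065e-01,  1.58828252e-01,  1.58793621e+00,  1.33795832e-03,
        1.39549477e+00,  9.55897616e-01]), 'qd': array([ 0.96111219,  0.24195693, -0.29639472, -0.00381976,  0.0503587 ,
        0.95674116]), 'effort': array([ -3.66682157, -37.51932979, -23.45139563,   0.18467265,
         0.25380151,  -0.77467091]), 'position': array([ 0.49769869, -0.10278805,  0.26088891]), 'ee_rot': array([ 0.0957196 ,  0.70053157,  0.09676353, -0.70052131]), 'contact_force': array([-0.1948502 , -0.54429591, -0.05302783]), 'moment': array([ 0.03282378, -0.04563058,  0.00384519]), 'width': 0.08523526590056436} [[-0.     0.27  -0.963]
 [ 0.001 -0.963 -0.27 ]
 [-1.    -0.001 -0.   ]]
shift [ 0.0609 -0.0211 -0.0408]
```

View pics/top1.png

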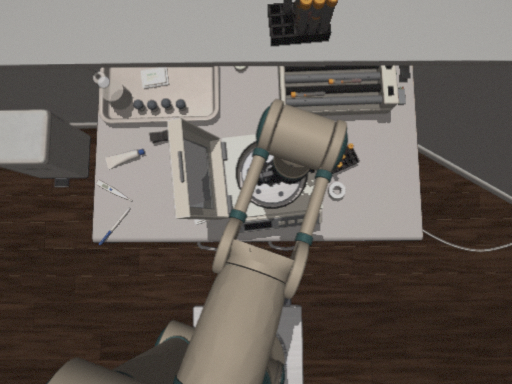

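View pics/side1.png

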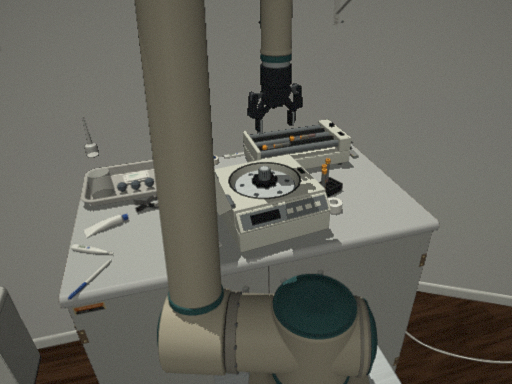

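Emit:
play_rows([
  [[0, 0.0, -0.01, -0.02, -8], [0, 0.0, -0.021, -0.041, -16.5], [0, 0.01, -0.021, -0.041, -25], [0, 0.03, -0.021, -0.041, -33.5], [0, 0.05, -0.021, -0.041, -42], [0, 0.06, -0.021, -0.041, -50.5], [0, 0.06, -0.021, -0.041, -59], [0, 0.06, -0.021, -0.041, -67.5], [0, 0.06, -0.021, -0.041, -76], [0, 0.06, -0.021, -0.041, -84.5], [0, 0.06, -0.021, -0.041, -93], [0, 0.06, -0.021, -0.041, -100]],
])

```text
clock: 2.6
position: [0.5319, -0.0685, 0.2004]
ee_rot: [0.6, 0.374, 0.602, -0.372]
contact_force: [0.6, 0.6, -0.2]
width: 0.0858
```

```bash
python3 - <<'E'
from h import *
s=manip.get_state();T=tool(s["ee_rot"]);print(s,T.round(3))
snap("side","side2",(200,60,360,260),3)
print("shift",(T.T@(np.array([.5313,-.0714,.125])-s["position"])).round(4))
E
```

```text
{'clock': 2.6, 'qpos': array([-0.26086555,  0.23818407,  1.63691054,  0.00464135,  1.26822487,
       -0.72150586]), 'qd': array([-5.55782672e-05,  2.66218173e-03, -1.74297030e-03,  7.07788450e-04,
       -8.15819162e-05, -1.19430814e+00]), 'effort': array([ 4.50224461e-04, -3.84026814e+01, -2.36353862e+01,  2.25712813e-02,
        1.04772803e-02,  9.09876712e-01]), 'position': array([ 0.53192882, -0.06849594,  0.20042981]), 'ee_rot': array([ 0.59964264,  0.37438929,  0.60171946, -0.37174596]), 'contact_force': array([ 0.61057112,  0.62740418, -0.21833545]), 'moment': array([-0.02885504,  0.04798126,  0.02551504]), 'width': 0.08575592494949777} [[-0.001  0.896  0.443]
 [ 0.005  0.443 -0.896]
 [-1.     0.002 -0.004]]
shift [ 0.0754 -0.002   0.0027]
```

View pics/side2.png

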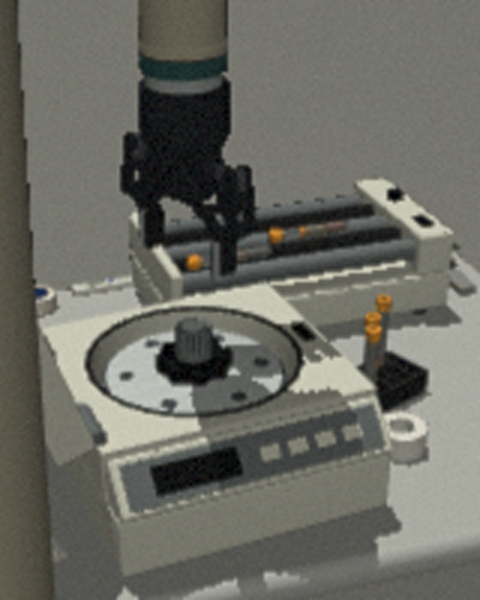

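Emit:
play_rows([
  [[0, 0.0, -0.002, 0.003, 0], [0, 0.02, -0.002, 0.003, 0], [0, 0.04, -0.002, 0.003, 0], [0, 0.055, -0.002, 0.003, 0], [0, 0.065, -0.002, 0.003, 0], [0, 0.074, -0.002, 0.003, 0], [0, 0.074, -0.002, 0.003, 0], [0, 0.074, -0.002, 0.003, 0]],
])

```text
clock: 3.45
position: [0.5317, -0.0719, 0.1267]
ee_rot: [0.6, 0.374, 0.602, -0.371]
contact_force: [-0.3, 0.3, 0.5]
width: 0.0852
```

```bash
python3 - <<'E'
from h import *
s=manip.get_state();T=tool(s["ee_rot"]);print(s,T.round(3))
snap("side","side3",(210,90,330,210),5)
print("shift",(T.T@(np.array([.5313,-.0714,.125])-s["position"])).round(4))
E
```

```text
{'clock': 3.45, 'qpos': array([-0.26709417,  0.299984  ,  1.74836639,  0.00491188,  1.09446317,
       -0.73076303]), 'qd': array([ 2.62740475e-03, -7.73911506e-03, -1.03286439e-02,  1.46885603e-05,
        5.98066362e-04, -7.97525685e-04]), 'effort': array([-4.52297030e-02, -3.92995977e+01, -2.09265536e+01,  1.68861332e-02,
        3.68915149e-02,  2.78694526e-03]), 'position': array([ 0.53174172, -0.07190086,  0.12669851]), 'ee_rot': array([ 0.60023385,  0.37377658,  0.60193388, -0.37106065]), 'contact_force': array([-0.26377239,  0.26120561,  0.49590549]), 'moment': array([-0.0800337 ,  0.02245347, -0.01394802]), 'width': 0.08522038295802885} [[-0.     0.895  0.445]
 [ 0.005  0.445 -0.895]
 [-1.     0.002 -0.004]]
shift [ 0.0017 -0.0002 -0.0006]
```

View pics/side3.png

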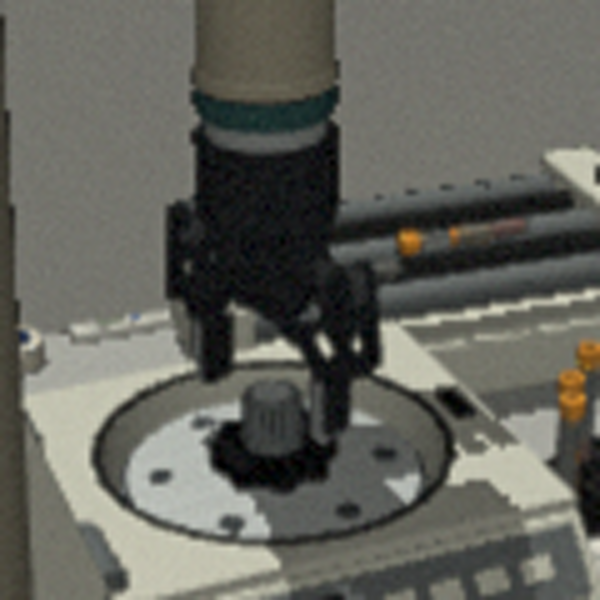

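Emit:
play_rows([
  [[0.3, 0.001, 0, -0.0006, 0], [0.4, 0.0015, 0, -0.0006, 0], [0.5, 0.0015, 0, -0.0006, 0], [0.6, 0.0015, 0, -0.0006, 0], [0.7, 0.0015, 0, -0.0006, 0], [1, 0.0015, 0, -0.0006, 0], [1, 0.0015, 0, -0.0006, 0], [1, 0.0015, 0, -0.0006, 0]],
], grip_force=40)

```text
clock: 4.3
position: [0.5306, -0.0718, 0.1259]
ee_rot: [0.6, 0.373, 0.602, -0.371]
contact_force: [-3.5, -2.0, 5.4]
width: 0.0325
```

```bash
python3 - <<'E'
from h import *
s=manip.get_state();T=tool(s["ee_rot"]);print(s)
print(T.T@s["contact_force"],T.T@s["moment"])
snap("side","side4",(210,90,330,210),5)
E
```

```text
{'clock': 4.3, 'qpos': array([-0.2665419 ,  0.29977762,  1.75098134,  0.003266  ,  1.09294239,
       -0.73010081]), 'qd': array([ 8.88549868e-04,  4.56690586e-04, -7.98224306e-06,  1.32800307e-03,
        1.91970684e-05, -5.95932530e-04]), 'effort': array([  1.30815346, -36.90184593, -21.62997901,   1.02557357,
        -1.33238833,   0.03974602]), 'position': array([ 0.5306325 , -0.07184702,  0.12590231]), 'ee_rot': array([ 0.60019838,  0.37299839,  0.60220876, -0.37145486]), 'contact_force': array([-3.46131341, -2.01589816,  5.44901232]), 'moment': array([-0.36668476,  0.81378083,  0.02865035]), 'width': 0.03249260426164346}
[-5.45134606 -3.99505994  0.24206061] [-0.02545686  0.03454936 -0.89200678]
```

View pics/side4.png

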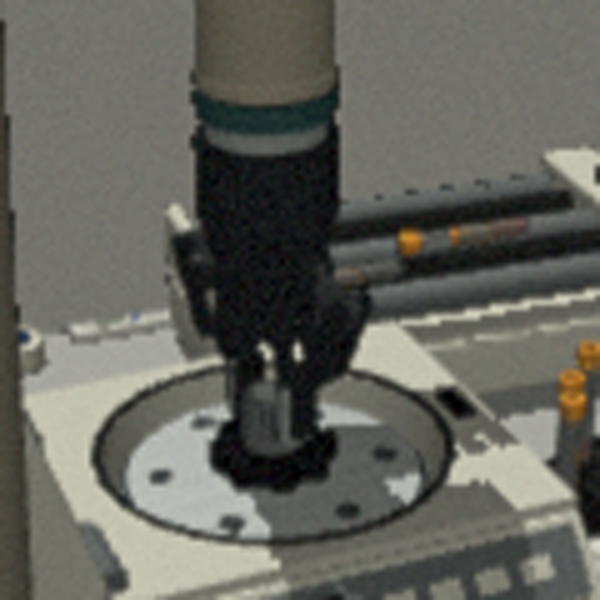

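Emit:
play_rows([
  [[1, 0, 0, 0, 4], [1, 0, 0, 0, 8], [1, 0, 0, 0, 12], [1, 0, 0, 0, 12], [1, 0, 0, 0, 12]],
])

```text
clock: 4.85
position: [0.5308, -0.0718, 0.1259]
ee_rot: [0.558, 0.433, 0.56, -0.432]
contact_force: [-1.4, -0.4, 0.5]
width: 0.0327
```

```bash
cat > st.py <<'E'
from h import *
s=manip.get_state();T=tool(s["ee_rot"])
print(s["clock"],s["position"].round(4),"q6",s["qpos"][5].round(3),"yawdeg",np.degrees(np.arctan2(T[1,1],T[0,1])).round(2),"F",(T.T@s["contact_force"]).round(2),"M",(T.T@s["moment"]).round(3),"e6",s["effort"][5].round(3),"w",s["width"].round(4))
E
python3 st.py
```

```text
Traceback (most recent call last):
  File "st.py", line 3, in <module>
    print(s["clock"],s["position"].round(4),"q6",s["qpos"][5].round(3),"yawdeg",np.degrees(np.arctan2(T[1,1],T[0,1])).round(2),"F",(T.T@s["contact_force"]).round(2),"M",(T.T@s["moment"]).round(3),"e6",s["effort"][5].round(3),"w",s["width"].round(4))
                                                                                                                                                                                                                                     ^^^^^^^^^^^^^^^^
AttributeError: 'float' object has no attribute 'round'
```

```bash
sed -i 's/s\["width"\].round(4)/round(s["width"],4)/' st.py
python3 st.py
```

```text
4.85 [ 0.5308 -0.0718  0.1259] q6 -0.522 yawdeg 14.54 F [-0.46 -1.47  0.08] M [ 0.049 -0.012 -0.217] e6 -0.028 w 0.0327
```

Emit:
play_rows([
  [[1, 0, 0, 0, 4], [1, 0, 0, 0, 8], [1, 0, 0, 0, 12], [1, 0, 0, 0, 12]],
])

```text
clock: 5.25
position: [0.531, -0.0717, 0.1259]
ee_rot: [0.51, 0.489, 0.512, -0.488]
contact_force: [-0.5, -0.4, 0.8]
width: 0.0325
```

```bash
python3 st.py
```

```text
5.25 [ 0.531  -0.0717  0.1259] q6 -0.314 yawdeg 2.6 F [-0.76 -0.54  0.35] M [ 0.069 -0.05  -0.172] e6 0.253 w 0.0325
```

Emit:
play_rows([
  [[1, 0, 0, 0, 0], [1, 0, 0, 0, 0]],
])

```text
clock: 5.45
position: [0.531, -0.0717, 0.126]
ee_rot: [0.511, 0.489, 0.513, -0.487]
contact_force: [-1.5, -0.3, 1.4]
width: 0.0327
```

```bash
python3 st.py;python3 -c "
from h import *
snap('side','a')";python3 st.py
```

```text
5.45 [ 0.531  -0.0717  0.126 ] q6 -0.315 yawdeg 2.68 F [-1.44 -1.55  0.26] M [-0.008 -0.065 -0.188] e6 0.033 w 0.0327
5.5 [ 0.531  -0.0718  0.1259] q6 -0.315 yawdeg 2.66 F [-1.96 -1.39  0.43] M [-0.03  -0.109 -0.183] e6 0.039 w 0.0329
```

Emit:
play_rows([
  [[1, 0, 0, 0, 4], [1, 0, 0, 0, 8], [1, 0, 0, 0, 12], [1, 0, 0, 0, 12], [1, 0, 0, 0, 12], [1, 0, 0, 0, 12]],
])

```text
clock: 6.1
position: [0.5312, -0.0717, 0.1259]
ee_rot: [0.457, 0.54, 0.459, -0.538]
contact_force: [-0.4, -1.3, 0.6]
width: 0.0325
```

```bash
python3 st.py
```

```text
6.1 [ 0.5312 -0.0717  0.1259] q6 -0.107 yawdeg -9.27 F [-0.63 -0.13  1.38] M [ 0.016 -0.086 -0.024] e6 0.034 w 0.0325
```

Emit:
play_rows([
  [[1, 0, 0, 0, 4], [1, 0, 0, 0, 8], [1, 0, 0, 0, 12], [1, 0, 0, 0, 12], [1, 0, 0, 0, 12], [1, 0, 0, 0, 12]],
])

```text
clock: 6.7
position: [0.5315, -0.0718, 0.1259]
ee_rot: [0.399, 0.584, 0.4, -0.583]
contact_force: [1.0, -0.6, 0.3]
width: 0.033
```

```bash
python3 st.py
```

```text
6.7 [ 0.5315 -0.0718  0.1259] q6 0.102 yawdeg -21.19 F [-0.27  1.17  0.14] M [-0.005 -0.138  0.123] e6 0.037 w 0.033
```

Emit:
play_rows([
  [[1, 0, 0, 0, 4], [1, 0, 0, 0, 8], [1, 0, 0, 0, 12], [1, 0, 0, 0, 12], [1, 0, 0, 0, 12], [1, 0, 0, 0, 12]],
])

```text
clock: 7.3
position: [0.5317, -0.0719, 0.1259]
ee_rot: [0.336, 0.623, 0.338, -0.621]
contact_force: [0.7, -1.2, -0.5]
width: 0.033
```

```bash
python3 st.py
```

```text
7.3 [ 0.5317 -0.0719  0.1259] q6 0.31 yawdeg -33.11 F [0.51 1.25 0.56] M [-0.053 -0.111  0.229] e6 0.038 w 0.033
```

Emit:
play_rows([
  [[1, 0, 0, 0, 4], [1, 0, 0, 0, 8], [1, 0, 0, 0, 12], [1, 0, 0, 0, 12], [1, 0, 0, 0, 12], [1, 0, 0, 0, 12]],
])

```text
clock: 7.9
position: [0.5318, -0.072, 0.1259]
ee_rot: [0.27, 0.654, 0.271, -0.653]
contact_force: [0.9, -1.6, -0.9]
width: 0.0325
```

```bash
python3 st.py
```

```text
7.9 [ 0.5318 -0.072   0.1259] q6 0.518 yawdeg -45.03 F [0.93 1.76 0.49] M [-0.012  0.013  0.349] e6 0.039 w 0.0325
```

Emit:
play_rows([
  [[1, 0, 0, 0, 4], [1, 0, 0, 0, 8], [1, 0, 0, 0, 12], [1, 0, 0, 0, 12], [1, 0, 0, 0, 12], [1, 0, 0, 0, 12]],
])

```text
clock: 8.5
position: [0.5319, -0.0722, 0.1259]
ee_rot: [0.2, 0.679, 0.202, -0.677]
contact_force: [1.1, -1.0, -0.9]
width: 0.0324
```

```bash
python3 st.py
```

```text
8.5 [ 0.5319 -0.0722  0.1259] q6 0.726 yawdeg -56.94 F [ 0.86  1.44 -0.41] M [-0.109  0.052  0.439] e6 0.04 w 0.0324
```

Emit:
play_rows([
  [[1, 0, 0, 0, 3], [1, 0, 0, 0, 6], [1, 0, 0, 0, 6], [1, 0, 0, 0, 6], [1, 0, 0, 0, 6]],
])

```text
clock: 9.0
position: [0.532, -0.0723, 0.126]
ee_rot: [0.165, 0.688, 0.167, -0.687]
contact_force: [1.7, -2.2, -0.9]
width: 0.0328
```

```bash
python3 st.py
```

```text
9.0 [ 0.532  -0.0723  0.126 ] q6 0.829 yawdeg -62.88 F [ 0.89  2.74 -0.51] M [-0.043  0.001  0.411] e6 0.035 w 0.0328
```

Emit:
play_rows([
  [[1, 0, 0, 0, 4], [1, 0, 0, 0, 8], [1, 0, 0, 0, 12], [1, 0, 0, 0, 12], [1, 0, 0, 0, 12], [1, 0, 0, 0, 12]],
])

```text
clock: 9.6
position: [0.5321, -0.0725, 0.1259]
ee_rot: [0.093, 0.702, 0.094, -0.7]
contact_force: [1.8, -2.5, -1.5]
width: 0.0333
```

```bash
python3 st.py
```

```text
9.6 [ 0.5321 -0.0725  0.1259] q6 1.038 yawdeg -74.8 F [ 1.48  2.88 -1.04] M [-0.047  0.116  0.624] e6 0.04 w 0.0333
```

Emit:
play_rows([
  [[1, 0, 0, 0, 4], [1, 0, 0, 0, 8], [1, 0, 0, 0, 12], [1, 0, 0, 0, 12], [1, 0, 0, 0, 12], [1, 0, 0, 0, 12]],
])

```text
clock: 10.2
position: [0.5321, -0.0727, 0.126]
ee_rot: [0.02, 0.707, 0.021, -0.706]
contact_force: [0.6, -4.2, -1.2]
width: 0.033
```

```bash
python3 st.py
```

```text
10.2 [ 0.5321 -0.0727  0.126 ] q6 1.246 yawdeg -86.72 F [ 1.2   4.23 -0.37] M [-0.063  0.184  0.69 ] e6 0.085 w 0.033
```

Emit:
play_rows([
  [[1, 0, 0, 0, 2], [1, 0, 0, 0, 4], [1, 0, 0, 0, 6], [1, 0, 0, 0, 6], [1, 0, 0, 0, 6], [1, 0, 0, 0, 6]],
])

```text
clock: 10.8
position: [0.5321, -0.0729, 0.126]
ee_rot: [-0.017, 0.708, -0.016, -0.706]
contact_force: [1.1, -3.5, -2.0]
width: 0.0327
```

```bash
python3 st.py
```

```text
10.8 [ 0.5321 -0.0729  0.126 ] q6 1.349 yawdeg -92.66 F [ 2.03  3.49 -1.3 ] M [-0.198  0.245  0.697] e6 0.141 w 0.0327
```

Emit:
play_rows([
  [[1, 0, 0, 0, 2], [1, 0, 0, 0, 4], [1, 0, 0, 0, 4], [1, 0, 0, 0, 4], [1, 0, 0, 0, 4]],
])

```text
clock: 11.3
position: [0.5322, -0.073, 0.126]
ee_rot: [-0.041, 0.707, -0.04, -0.705]
contact_force: [2.2, -4.4, -1.5]
width: 0.0326
```

```bash
python3 st.py; for i in 1 2 3 4 5 6; do python3 -c "
from h import *
manip.get_image('side')"; python3 st.py; done
```

```text
11.3 [ 0.5322 -0.073   0.126 ] q6 1.418 yawdeg -96.62 F [ 1.54  4.13 -2.67] M [-0.153  0.317  0.685] e6 0.172 w 0.0326
11.35 [ 0.5321 -0.0729  0.126 ] q6 1.419 yawdeg -96.62 F [ 1.57  3.09 -2.26] M [-0.171  0.313  0.727] e6 0.189 w 0.0328
11.4 [ 0.5321 -0.073   0.126 ] q6 1.419 yawdeg -96.63 F [ 1.24  3.35 -1.64] M [-0.158  0.313  0.71 ] e6 0.195 w 0.0328
11.45 [ 0.5321 -0.073   0.126 ] q6 1.419 yawdeg -96.63 F [ 1.26  3.82 -2.39] M [-0.183  0.363  0.738] e6 0.199 w 0.0327
11.5 [ 0.5321 -0.0729  0.1259] q6 1.419 yawdeg -96.64 F [ 1.63  4.05 -1.04] M [-0.198  0.349  0.788] e6 0.2 w 0.0329
11.55 [ 0.5321 -0.073   0.126 ] q6 1.419 yawdeg -96.64 F [ 0.62  4.32 -1.2 ] M [-0.242  0.365  0.746] e6 0.201 w 0.0327
11.6 [ 0.5321 -0.073   0.126 ] q6 1.419 yawdeg -96.65 F [ 0.43  4.47 -0.98] M [-0.207  0.337  0.736] e6 0.201 w 0.0327
```

Emit:
play_rows([
  [[0.55, 0, 0, 0, 0], [0.5, 0, 0, 0, 0], [0.3, 0, 0, 0, 0], [0, 0, 0, 0, 0], [0, 0, 0, 0, 0], [0, -0.02, 0, 0, 0], [0, -0.05, 0, 0, 0], [0, -0.08, 0, 0, 0], [0, -0.08, 0, 0, 0]],
])

```text
clock: 12.5
position: [0.5347, -0.0736, 0.2103]
ee_rot: [-0.041, 0.71, -0.041, -0.702]
contact_force: [0.2, -0.4, -0.1]
width: 0.0852
```

```bash
python3 st.py; python3 - <<'E'
from h import *
snap("side","side5",(200,60,360,220),4)
E
```

```text
12.5 [ 0.5347 -0.0736  0.2103] q6 1.419 yawdeg -96.65 F [ 0.09  0.41 -0.2 ] M [0.002 0.022 0.028] e6 -0.0 w 0.0852
```

View pics/side5.png

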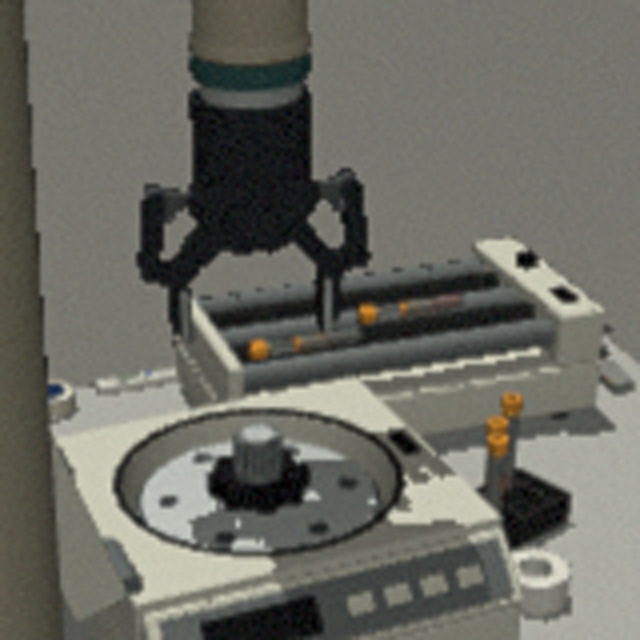

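```bash
python3 - <<'E'
from h import *
z=np.load("top1.npz");d=z["d"];W=world("top",d)
for p in [(300,120),(300,140),(270,125),(335,140),(290,165),(250,200),(310,220),(260,255),(240,300)]:print(p,W[p[1],p[0]].round(3))
for u in (150,250,350,450):
    col=W[:,u];k=np.where((col[:,2]>.55)&(col[:,0]>.5)&(d[:,u]>0)&(np.arange(384)<80))[0];print(u,k.max(),col[k.max()].round(3),col[k.max()+2].round(3))
c=lambda x,y:np.array([.5313,-.0714])+x*np.array([.9945,.1045])+y*np.array([-.1045,.9945])
print(c(-.05,.27),c(-.05,.235))
E
```

```text
(300, 120) [ 0.513 -0.098  0.662]
(300, 140) [ 0.485 -0.098  0.662]
(270, 125) [ 0.505 -0.056  0.666]
(335, 140) [ 0.483 -0.145  0.668]
(290, 165) [ 0.463 -0.089  0.589]
(250, 200) [ 0.454 -0.013  0.115]
(310, 220) [ 0.374 -0.11   0.654]
(260, 255) [ 0.328 -0.041  0.698]
(240, 300) [ 0.278 -0.017  0.727]
150 67 [0.619 0.131 0.608] [ 0.889  0.309 -0.001]
250 65 [ 0.619 -0.027  0.609] [ 0.892 -0.012 -0.001]
350 65 [ 0.618 -0.184  0.61 ] [ 0.848 -0.309  0.091]
450 64 [ 0.619 -0.343  0.61 ] [ 0.91  -0.674 -0.042]
[0.45336 0.19189] [0.4570175 0.1570825]
```

Emit:
play_rows([
  [[1, -0.04, 0, 0.015, 0], [1, -0.08, 0, 0.03, -4], [1, -0.12, 0, 0.045, -8], [1, -0.16, 0.005, 0.06, -12.6], [1, -0.2, 0.01, 0.079, -12.6], [1, -0.205, 0.0, 0.085, -12.6], [1, -0.205, -0.045, 0.09, -12.6], [1, -0.205, -0.09, 0.095, -12.6], [1, -0.205, -0.135, 0.1, -12.6], [1, -0.205, -0.18, 0.105, -12.6], [1, -0.205, -0.22, 0.11, -12.6], [1, -0.205, -0.26, 0.113, -12.6]],
])

```text
clock: 13.75
position: [0.4488, 0.2002, 0.4106]
ee_rot: [0.037, 0.707, 0.037, -0.705]
contact_force: [0.3, 0.4, -0.3]
width: -0.0001
```

```bash
python3 st.py; python3 - <<'E'
from h import *
s=manip.get_state();T=tool(s["ee_rot"]);print(T.round(3))
print("shift",(T.T@(np.array([.4528,.197,.30])-s["position"])).round(4))
snap("side","side6");snap("top","top6",(130,90,360,260),3)
E
```

```text
13.75 [0.4488 0.2002 0.4106] q6 1.745 yawdeg -84.0 F [ 0.29 -0.42 -0.31] M [ 0.022 -0.001 -0.014] e6 -0.646 w -0.0001
[[ 0.003  0.104 -0.995]
 [-0.    -0.995 -0.104]
 [-1.     0.001 -0.003]]
shift [ 0.1106  0.0035 -0.0033]
```

View pics/side6.png

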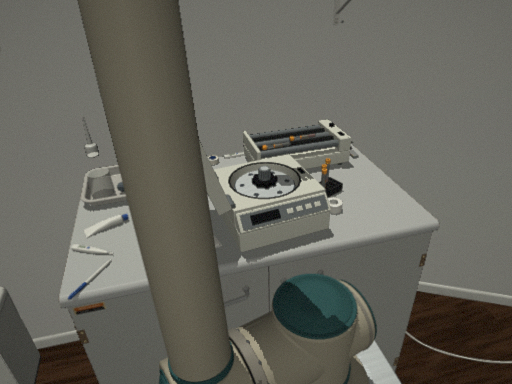

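View pics/top6.png

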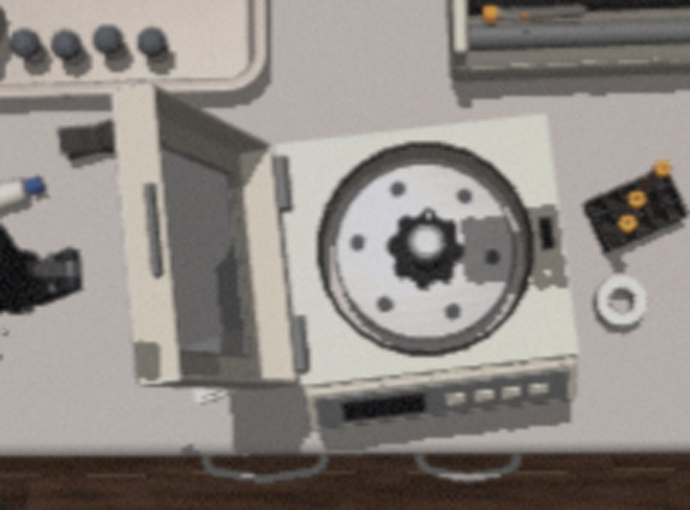

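Emit:
play_rows([
  [[1, 0.0, 0.003, -0.003, 0], [1, 0.04, 0.003, -0.003, 0], [1, 0.08, 0.003, -0.003, 0], [1, 0.11, 0.003, -0.003, 0], [1, 0.11, 0.003, -0.003, 0]],
])

```text
clock: 14.35
position: [0.4496, 0.1981, 0.2949]
ee_rot: [-0.039, -0.703, -0.038, 0.709]
contact_force: [-0.2, 0.4, 0.0]
width: -0.0001
```

```bash
python3 st.py; python3 - <<'E'
from h import *
snap("top","top7",(110,90,340,260),3)
E
```

```text
14.35 [0.4496 0.1981 0.2949] q6 1.735 yawdeg -83.78 F [-0.01 -0.44  0.14] M [-0.012  0.006  0.022] e6 -0.002 w -0.0001
```

View pics/top7.png

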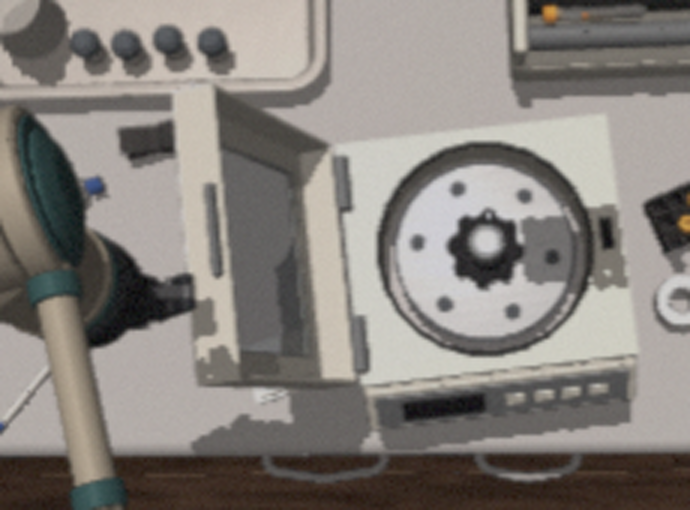

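Emit:
play_rows([
  [[1, 0.0, 0.012, 0, 0], [1, -0.002, 0.024, 0, 0], [1, -0.004, 0.036, 0, 0], [1, -0.006, 0.048, 0, 0], [1, -0.008, 0.06, 0, 0], [1, -0.01, 0.072, 0, 0], [1, -0.012, 0.084, 0, 0], [1, -0.014, 0.096, 0, 0], [1, -0.014, 0.096, 0, 0]],
])

```text
clock: 15.3
position: [0.4623, 0.1007, 0.3129]
ee_rot: [-0.039, -0.705, -0.037, 0.707]
contact_force: [-0.4, 0.3, 6.5]
width: 0.0001
```

```bash
python3 st.py; python3 - <<'E'
from h import *
snap("top","top8",(110,90,340,260),3)
E
```

```text
15.3 [0.4623 0.1007 0.3129] q6 1.533 yawdeg -83.87 F [-6.46 -0.35  0.33] M [ 0.018 -0.068  0.143] e6 -0.098 w 0.0001
```

View pics/top8.png

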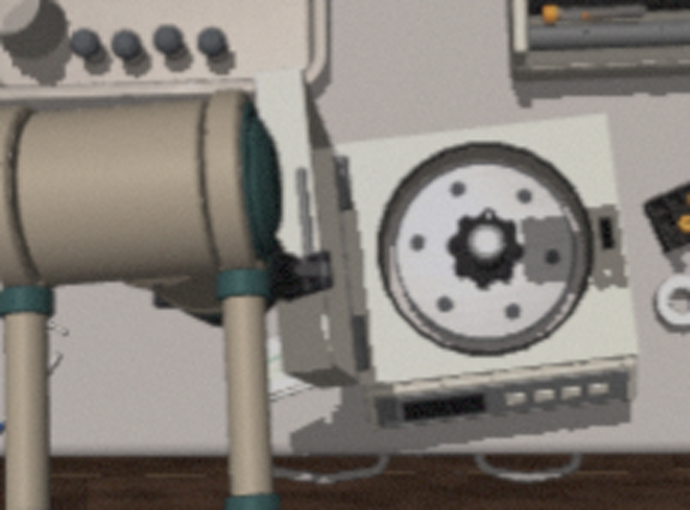

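```bash
python3 - <<'E'
from h import *
z=np.load("top8.npz");d=z["d"];W=world("top",d)
for v in (118,124,130,150,165,178,180,184,195,205):
    print(v,[(u,*(W[v,u]).round(3)) for u in range(194,230,4)])
E
```

```text
118 [(194, np.float64(0.715), np.float64(0.159), np.float64(0.031)), (198, np.float64(0.615), np.float64(0.095), np.float64(0.352)), (202, np.float64(0.615), np.float64(0.087), np.float64(0.351)), (206, np.float64(0.615), np.float64(0.078), np.float64(0.351)), (210, np.float64(0.614), np.float64(0.068), np.float64(0.353)), (214, np.float64(0.725), np.float64(0.102), np.float64(-0.001)), (218, np.float64(0.724), np.float64(0.089), np.float64(0.0)), (222, np.float64(0.725), np.float64(0.077), np.float64(-0.001)), (226, np.float64(0.723), np.float64(0.064), np.float64(0.001))]
124 [(194, np.float64(0.501), np.float64(0.046), np.float64(0.688)), (198, np.float64(0.601), np.float64(0.095), np.float64(0.352)), (202, np.float64(0.601), np.float64(0.086), np.float64(0.352)), (206, np.float64(0.601), np.float64(0.077), np.float64(0.351)), (210, np.float64(0.601), np.float64(0.069), np.float64(0.351)), (214, np.float64(0.626), np.float64(0.07), np.float64(0.266)), (218, np.float64(0.705), np.float64(0.089), np.float64(-0.0)), (222, np.float64(0.706), np.float64(0.077), np.float64(-0.003)), (22
[... 3976 characters left out ...]
(222, np.float64(0.467), np.float64(0.063), np.float64(0.127)), (226, np.float64(0.467), np.float64(0.052), np.float64(0.127))]
205 [(194, np.float64(0.393), np.float64(0.044), np.float64(0.689)), (198, np.float64(0.393), np.float64(0.04), np.float64(0.683)), (202, np.float64(0.45), np.float64(0.135), np.float64(0.01)), (206, np.float64(0.421), np.float64(0.075), np.float64(0.352)), (210, np.float64(0.421), np.float64(0.067), np.float64(0.349)), (214, np.float64(0.421), np.float64(0.058), np.float64(0.351)), (218, np.float64(0.421), np.float64(0.05), np.float64(0.35)), (222, np.float64(0.44), np.float64(0.063), np.float64(0.124)), (226, np.float64(0.44), np.float64(0.052), np.float64(0.13))]
```

Emit:
play_rows([
  [[1, -0.011, -0.003, 0, 0], [1, -0.013, 0.012, 0, 0], [1, -0.015, 0.027, 0, 0], [1, -0.015, 0.04, 0, 0], [1, -0.014, 0.054, 0, 0], [1, -0.012, 0.07, 0, 0], [1, -0.009, 0.085, 0, 0], [1, -0.005, 0.1, 0, 0], [1, 0, 0.115, 0, 0], [1, 0.007, 0.129, 0, 0], [1, 0.014, 0.143, 0, 0], [1, 0.014, 0.143, 0, 0]],
])

```text
clock: 16.55
position: [0.477, -0.0433, 0.2976]
ee_rot: [-0.038, -0.704, -0.036, 0.708]
contact_force: [0.6, 0.7, -0.0]
width: -0.0002
```

```bash
python3 st.py; python3 - <<'E'
from h import *
snap("side","side9",(150,40,350,240),3)
s=manip.get_state();T=tool(s["ee_rot"]);p=s["position"][:2]-[.5313,-.0714];print("xc,yc",p@[.9945,.1045],p@[-.1045,.9945],T.round(3))
E
```

```text
16.55 [ 0.477  -0.0433  0.2976] q6 1.234 yawdeg -83.99 F [ 0.03 -0.62 -0.71] M [-0.026  0.057 -0.011] e6 -0.128 w -0.0002
xc,yc -0.050980286062689235 0.03459404929444922 [[-0.004  0.105 -0.994]
 [-0.003 -0.994 -0.105]
 [-1.     0.002  0.005]]
```

View pics/side9.png

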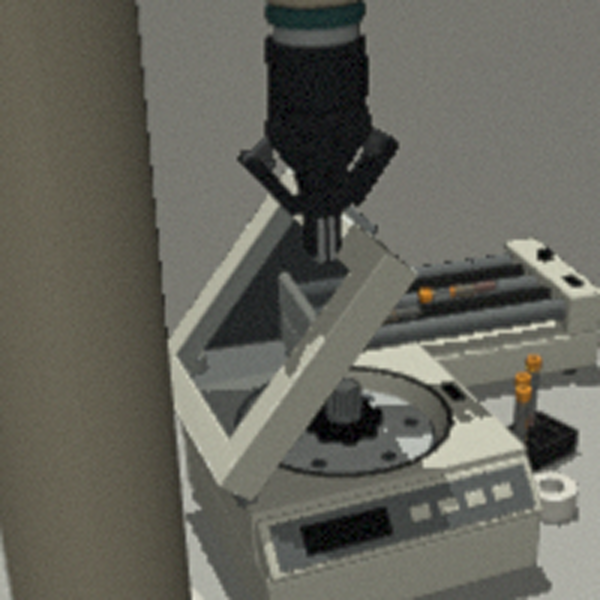

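Emit:
play_rows([
  [[1, 0.007, 0.013, 0, 0], [1, 0.016, 0.025, 0, 0], [1, 0.027, 0.038, 0, 0], [1, 0.037, 0.048, 0, 0], [1, 0.05, 0.059, 0, 0], [1, 0.062, 0.067, 0, 0], [1, 0.076, 0.076, 0, 0], [1, 0.089, 0.083, 0, 0], [1, 0.099, 0.087, 0, 0], [1, 0.112, 0.092, 0, 0], [1, 0.112, 0.092, 0, 0]],
])

```text
clock: 17.7
position: [0.4847, -0.134, 0.1841]
ee_rot: [-0.037, -0.703, -0.037, 0.709]
contact_force: [0.2, 1.5, -0.3]
width: -0.0002
```

```bash
python3 st.py; python3 - <<'E'
from h import *
snap("side","side10",(150,40,350,240),3)
s=manip.get_state();T=tool(s["ee_rot"]);p=s["position"][:2]-[.5313,-.0714];print("xc,yc",p@[.9945,.1045],p@[-.1045,.9945])
E
```

```text
17.7 [ 0.4847 -0.134   0.1841] q6 1.062 yawdeg -84.0 F [ 0.33 -1.51 -0.39] M [ 0.033  0.003 -0.01 ] e6 -0.039 w -0.0002
xc,yc -0.05229318941876554 -0.057355022860325414
```

View pics/side10.png

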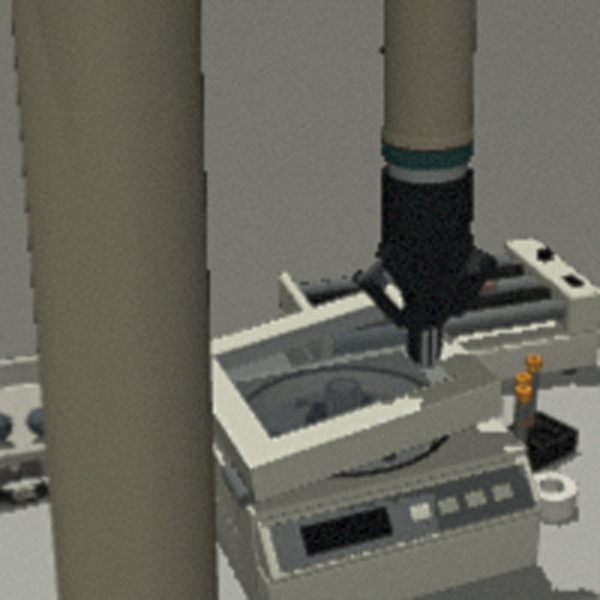

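Emit:
play_rows([
  [[1, 0.006, 0.001, 0, 0], [1, 0.012, 0.002, 0, 0], [1, 0.018, 0.003, 0, 0], [1, 0.022, 0.003, 0, 0], [1, 0.024, 0.003, 0, 0], [1, 0.025, 0.003, 0, 0], [1, 0.025, 0.003, 0, 0]],
])

```text
clock: 18.45
position: [0.4854, -0.1368, 0.16]
ee_rot: [-0.037, -0.704, -0.037, 0.709]
contact_force: [0.1, -0.3, -0.8]
width: -0.0001
```

```bash
python3 st.py
```

```text
18.45 [ 0.4854 -0.1368  0.16  ] q6 1.058 yawdeg -83.99 F [ 0.77  0.27 -0.07] M [-0.013 -0.015  0.016] e6 0.0 w -0.0001
```

Emit:
play_rows([
  [[1, 0.001, 0, 0, 0], [1, 0.002, 0, 0, 0], [1, 0.003, 0, 0, 0], [1, 0.003, 0, 0, 0]],
])

```text
clock: 18.85
position: [0.4855, -0.1368, 0.1571]
ee_rot: [-0.037, -0.704, -0.037, 0.709]
contact_force: [-0.2, -0.7, 0.5]
width: -0.0001
```

```bash
python3 st.py
```

```text
18.85 [ 0.4855 -0.1368  0.1571] q6 1.058 yawdeg -83.99 F [-0.45  0.66  0.3 ] M [-0.014  0.014  0.079] e6 -0.002 w -0.0001
```

Emit:
play_rows([
  [[1, 0.001, 0, 0, 0], [1, 0.002, 0, 0, 0], [1, 0.003, 0, 0, 0], [1, 0.003, 0, 0, 0]],
])

```text
clock: 19.25
position: [0.4855, -0.1369, 0.1569]
ee_rot: [-0.038, -0.704, -0.037, 0.708]
contact_force: [-4.5, 1.5, 16.8]
width: -0.0
```

```bash
python3 st.py; python3 - <<'E'
from h import *
snap("side","side11",(200,90,330,220),5)
z=np.load("side11.npz");V=world("side",z["d"])
snap("top","top11",(200,110,340,230),5)
E
```

```text
19.25 [ 0.4855 -0.1369  0.1569] q6 1.058 yawdeg -83.98 F [-16.76  -1.95   4.45] M [-0.033 -0.672 -0.34 ] e6 0.0 w -0.0
```

View pics/side11.png

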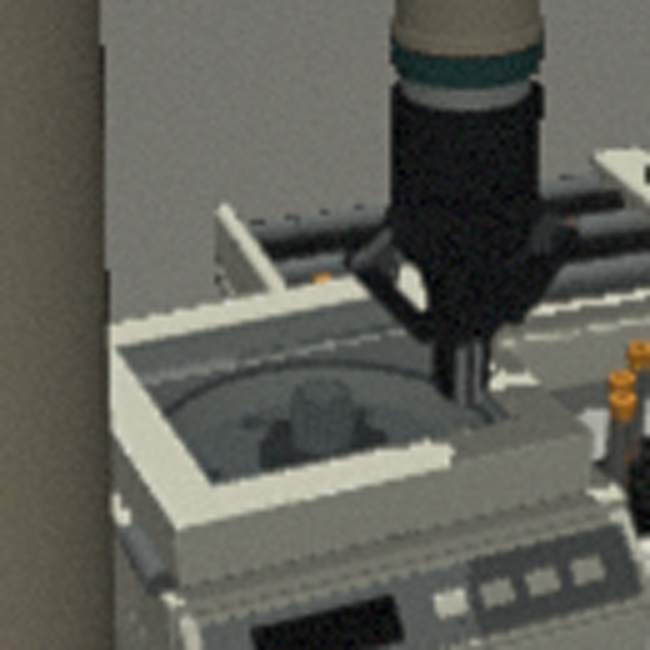

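Emit:
play_rows([
  [[1, 0, 0, 0, 0], [1, -0.01, 0, 0, 0], [1, -0.04, 0, 0, 0], [1, -0.08, 0, 0, 0], [1, -0.12, 0, 0, 0], [1, -0.16, 0.03, 0.04, 0], [1, -0.18, 0.06, 0.08, 0], [1, -0.18, 0.1, 0.11, 0], [1, -0.18, 0.14, 0.14, 0], [1, -0.18, 0.17, 0.16, 0], [1, -0.18, 0.2, 0.18, 0], [1, -0.18, 0.2, 0.18, 0]],
])

```text
clock: 20.55
position: [0.3262, -0.3583, 0.3379]
ee_rot: [-0.036, -0.704, -0.034, 0.709]
contact_force: [0.0, 0.7, -0.3]
width: 0.0003
```

```bash
python3 st.py; python3 - <<'E'
from h import *
snap("side","side12",(150,80,350,280),3);d=snap("top","top12",(200,110,350,230),5)
W=world("top",d)
m=(W[...,2]>.145)&(W[...,2]<.185)&(abs(W[...,0]-.53)<.14)&(abs(W[...,1]+.07)<.14)
P=W[m];A=np.c_[P[:,:2]-[.5313,-.0714],np.ones(len(P))]
R=np.array([[.9945,.1045],[-.1045,.9945]]);A[:,:2]=A[:,:2]@R.T
c=np.linalg.lstsq(A,P[:,2],rcond=None)[0];print("plane dz/dxc,dyc,z0",c,m.sum())
# tape
G=(W[...,2]>.018)&(W[...,2]<.035)&(abs(W[...,0]-.494)<.05)&(abs(W[...,1]+.276)<.05);print("tape",W[G].mean(0),G.sum())
V=world("side",np.load("side12.npz")["d"]);V0=world("side",np.load("side0.npz")["d"])
for p in [(195,247),(203,243)]:print(V[p[1],p[0]],V0[p[1],p[0]])
for X in(V,V0):
    m=(X[...,2]>.008)&(X[...,2]<.02)&(X[...,0]>.36)&(X[...,0]<.52)&(X[...,1]>.07)&(X[...,1]<.2);print(m.sum(),X[m].mean(0))
E
```

```text
20.55 [ 0.3262 -0.3583  0.3379] q6 0.502 yawdeg -84.33 F [ 0.25 -0.71 -0.12] M [ 0.022  0.053 -0.012] e6 -0.265 w 0.0003
plane dz/dxc,dyc,z0 [ 0.00106337 -0.00029979  0.15840305] 7099
tape [ 0.49140718 -0.26906792  0.02564552] 178
[0.41986543 0.14571615 0.0123642 ] [0.42041507 0.14569422 0.01191588]
[0.43051045 0.12351112 0.01182045] [0.42946866 0.12358084 0.01265967]
219 [0.42840122 0.1379669  0.01107942]
353 [0.42767793 0.1254116  0.01119271]
```

View pics/top12.png

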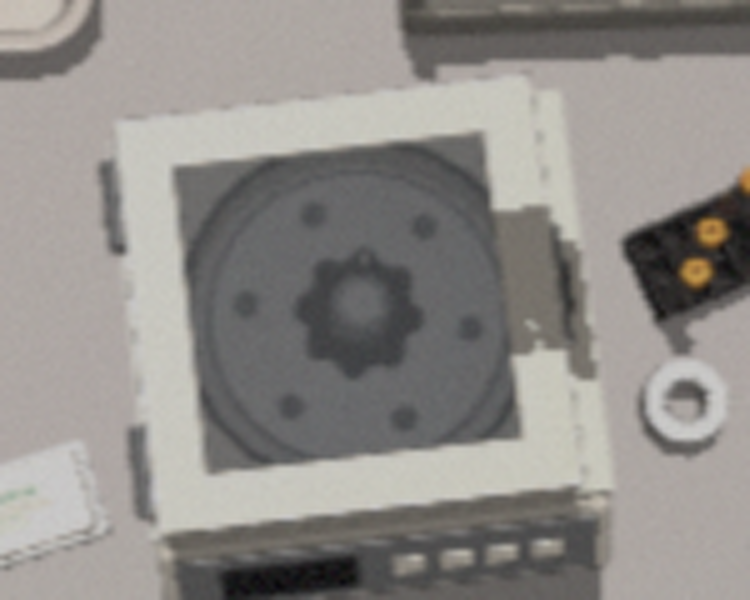

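View pics/side12.png

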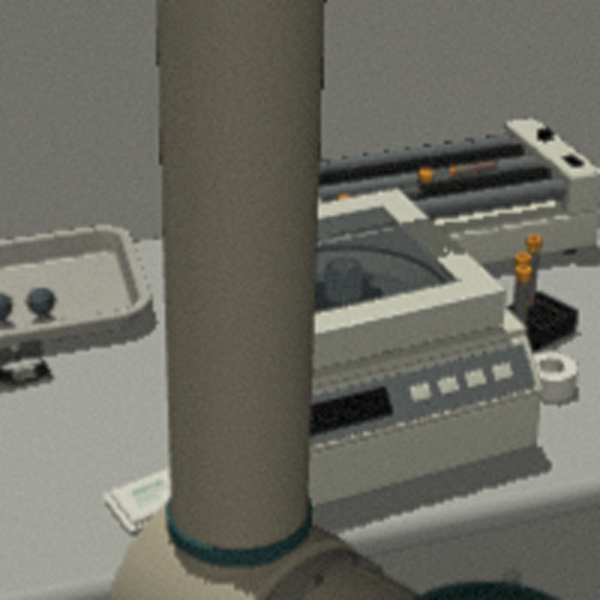

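Emit:
play_rows([
  [[1, 0, 0, 0, 0], [1, 0, 0, 0, 0], [1, 0, 0, 0, 0]],
])

```text
clock: 20.95
position: [0.3287, -0.3535, 0.3381]
ee_rot: [-0.037, -0.704, -0.037, 0.708]
contact_force: [0.3, 0.6, -0.4]
width: 0.0002
```

```bash
python3 -c "
from rig import manip
print(manip.sign_off())"
```

```text
the job is handed in; nothing more can be done
None
```

The inner knob is screwed down finger-tight, the centrifuge lid is closed, and the job was handed in at about 21 s. No verdict was reported.

- **Knob:** I gripped it at 40 N and turned it clockwise about 123° in small steps until it reached its shoulder. With the hand held still it read about 0.20 N m on the last joint's torque. The wrist moment was noisier, at 0.15 to 0.24 N m, and both include some thread friction.
- **Ring knob:** The mark stood at the same pixel (about 273, 162) before and after.
- **Lid:** I pushed it over and down with the shut fingers at under 1 rad/s and pressed it onto its stop with about 17 N. The plane fitted to its top afterwards is level (slope below 0.001 along its swing) at 158 mm, where it should be about 159 mm.
- **Lid push contact:** With the lid upright, the force reading showed 6.5 N upward, probably a gripper part on the lid's top edge. I raised the tool and it went away.
- **Tape roll:** Its measured position changed by less than 1 mm.
- **Gauze pack:** Depth at two of its points changed by no more than about 1 mm. The average over the whole pack could not be compared, because the arm hid part of it in the last picture.
- **At hand-in:** The arm stood clear of everything, with only noise in the force reading.

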